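# Press the lid onto a can with the bench lid press

## Task

One can on the table still has its lid standing proud. Stand that can upright in the horseshoe locator of the lid press, centred under the ram, and let go of it; then swing the press's lever all the way down to its stop so that the ram pushes the lid fully home, and let the lever return fully up. Leave the closed can standing in the press, and do not disturb the other cans and things on the table.

Things in the scene. Friction and masses are not known exactly. Their poses are not given: they have to be found in the camera images.
- can: the can to close: upright steel can, 60 mm diameter, body 75 mm tall, orange and white label band; origin at the centre of its underside, z up along its axis. Its 57 mm aluminium lid (3 mm thick) stands up to 10 mm proud of the rim on a 50 mm plug (total height 88 mm with the lid fully up)
- can_lid (a joint): how far that can's lid has been pushed in, m: 0 = standing 10 mm proud, 0.010 = down on the rim; starts at 0 to 0.003; stiff, about 6 N
- press: grey bench lid press, fixed; origin on the table under the ram's axis; its -x is its open front, +x its column, +y its lever side. Base plate x -90 to +160 mm, 160 mm wide, 20 mm thick. Column 290 mm tall from x = +55 mm back, y within 45 mm. A 62 mm wide guide plate over the ram, underside 186 mm above the table, reaches to x = -30 mm
- nest (a point): the place for the can: centre of the locator, on top of the base plate (20 mm above the table) under the ram. The locator is a horseshoe lip 8 mm high, inner radius 33 mm, round the rear half, open to the front (-x of the press)
- ram_face (a point): centre of the ram's round flat face (44 mm diameter); with the lever up it is 170 mm above the table, 150 mm above the base plate, so a gripper must come in tilted from the front; with the lever at its stop it is 98 mm above the table, level with the top of a closed can's lid
- lever (a joint): lever angle, rad: 0 = home, pointing to the front and 22 degrees up; 0.95 = down at its stop, 32 degrees below level. A spring drives it back up; about 6 to 11 N at the handle
- lever_grip (a point): centre of the black handle bar at the lever's end: 26 mm diameter, 105 mm long, lying along the press's y; it is 200 mm from the hinge and moves with the lever
- lever_hinge (a point): fixed point on the lever's hinge axis (which runs along the press's y), in the same plane as lever_grip, 255 mm above the table; lever arm and hub lie 55 mm from it towards the column
- closed_a: bystander: the same kind of can already closed, lid down on the rim, 78 mm tall; origin at the centre of its underside
- closed_b: bystander: another closed can, the same as closed_a
- label_roll: bystander: paper roll lying flat, 110 mm diameter, 45 mm tall; origin at the centre of its underside
- spray_bottle: bystander: white bottle, 70 mm diameter, 190 mm tall; origin at the centre of its underside
- brush: bystander: white brush lying flat, 200 mm long along its x, about 30 mm high

How it is judged:
On the way, in this order (a step that is already met when the one before it is completed fails the run):
1. the can with the proud lid stands in the press's locator, released, lid still up and the lever up (horizontal distance between can and nest below 0.008 m and z of can in the frame of nest between -0.004 and 0.004 m and angle between can's own z axis and vertical below 0.06 rad and value of joint can_lid below 0.006 m and value of joint lever below 0.1 rad and contact force between the fingers and can below 0.2 N), for 0.2 s.
2. the lever is down at its stop and the ram has pushed the lid home (horizontal distance between can and nest below 0.008 m and z of can in the frame of nest between -0.004 and 0.004 m and angle between can's own z axis and vertical below 0.06 rad and value of joint lever above 0.91 rad and value of joint can_lid above 0.0075 m), for 0.1 s.
At the end, for the whole second after the job is handed in: the can stands upright (within 0.06 rad) and at rest on the press's base plate within 8 mm of the locator's centre, its lid pushed in at least 7.5 of 10 mm, and the lever is back home (below 0.04 rad) and still (horizontal distance between can and nest below 0.008 m and z of can in the frame of nest between -0.004 and 0.004 m and angle between can's own z axis and vertical below 0.06 rad and value of joint can_lid above 0.0075 m and value of joint lever below 0.04 rad and velocity of joint lever below 0.1 rad/s and linear speed of can below 0.02 m/s); the robot touches nothing.
It fails at once if a bystander is moved by more than 20 mm (distance of any of closed_a, closed_b, label_roll, spray_bottle, brush from where it was at the start of the episode above 0.02 m).
It also fails if it takes over 70 s, if anything falls off the work surface, if the arm or the gripper's body presses on something with over 40 N, if the wrist force passes 120 N, or if a joint passes its speed limit or range.

## Robot

A 7-joint arm with a two-finger parallel gripper is mounted at the origin on the work surface. World frame = base frame: x ahead of the robot, y to its left, z up, the work surface at z = 0. Lengths are in m, angles in rad, forces in N, time in s.
With the tool pointing down it reaches from about 0.4 to 0.85 m from the base axis. Payload 4.5 kg.
Tool frame: the origin (TCP) lies on the centre line of the jaws, within the pads' length; the fingertips stand 11 mm ahead of it and the grasp point (between the pads) lies 8 mm behind it; z points along the fingers, y is the line along which they close (so a half turn about z gives the same grasp; the last joint's range is limited). The gripper opens to 88 mm and grips with 3 to 60 N. Pads are 18 mm wide; open, the fingers measure 123 mm over their backs; the gripper's body (75 mm by 187 mm) begins 45 mm behind the grasp point.
Start: joints at [1.158, 0.689, -0.195, 1.565, 0.157, 0.902, -0.215], TCP at [0.27, -0.564, 0.25] pointing down, gripper open.
Joint ranges: [-3.01, 3.01], [-0.46, 2.08], [-1.47, 1.51], [0.13, 2.56], [-1, 4.14], [0.04, 2.09], [-2.66, 2.66]. Speed limits (rad/s): [2.57, 2.57, 3.14, 3.14, 3.14, 3.14, 3.14].

## Interface

Orientations are given as a unit quaternion [w, x, y, z].
In Python, from cell import * gives the robot as it stands. The module is installed in compiled form; this text tells all that it offers.
- The arm moves only by the tool play_rows, never from a script. Its arguments are lists of equal length, an entry for each row: "delta_pos": the shift along the world's x, y, z in units of 400 mm (1.0 is 400 mm), a list of three; "angular": the turn, a rotation vector about the world's x, y, z in units of 360 degrees (1.0 is 360 degrees), a list of three. A call has 1 to 10 rows; each row is the pose to reach, as a shift and turn from the pose commanded when the call began, turning the shorter way round; what a row does not reach only later rows make up. A row lasts 1/12 s, in which the tool goes at most 41.7 mm and 7.16 degrees, less where a joint would pass 70% of its speed; a pose out of reach is approached as far as the arm can. A call with a number of a shift or a turn outside -1 to 1 is refused whole. A call with a gripper value outside its range is refused whole. "hand" is the opening, from 0 (shut) to 1 (fully open), set as the call begins (left out, the last holds). The fingers move at their own pace and stop on an object; the grip force is fixed at half the most. Time passes only in rows, so rows that repeat a pose let the fingers close. It gives the time, the measured TCP pose, the force, the opening and the grip force at its end, in the units of the state.
- state(): the state, without advancing time (a new reading comes with each control period).
- read_camera(name): name is "side" or "top" or "wrist"; returns (picture, depth): 420x560x3 uint8, blue, green, red; 420x560 float32, m along the optical axis (not along the pixel's ray), 0 where there is no reading.
- camera_model(name): a dict with "camera_matrix" (3x3 intrinsics, pixels), "k1" (the pictures are not rectified: a ray, as slopes to the right and down, at radius r is drawn at 1 + k1 r^2 times it, then the intrinsics apply), "eye" and "attitude" of the camera in the world. Camera axes: x right, y down, z forward; pixel columns grow to the right and rows downward; lengths in m; the calibration is good to about 2 mm. A picture is of the moment at which its call begins: read the wrist's pose just before it. camera_model takes no time and is no camera call; for the wrist camera it gives the pose at the moment of the call.
- job_done(): hands the job in; it is judged then, once.
Trained networks look in the newest picture that a camera, given by its name, has taken for a name from the list of things; names that differ only in an ending like _2 or _b are one class to them, and where a whole thing is asked for, a point or a joint stands for the part that bears it (a point fixed in the world has none). Each returns a list of dicts, best first, with "p" (0 to 1); they miss things now and then, are a little off and sometimes report something else, mostly with a low value. They report only what shows in the picture. A call takes as long as a camera call.
- boxes_of(query, camera): "rect" ([left, top, right, bottom] in pixels, round what is visible of it).
- pinpoint(query, camera): "centre" ([column, row] in pixels: a listed point, or the origin of a listed thing).
The state is a dict: "clock": time; "joints": joint angles; "joint_vel": joint speeds; "joint_efforts": joint torques, N m; "tool_pos": TCP position; "tool_rot": TCP orientation; "wrist_force": force on the tool from outside, world axes, zero at the start; "torque": the same for the moment, N m; "gripper_width": opening from 0.0 (shut) to 1.0 (fully open); "gripper_force": force on a finger pad.
Only numpy, scipy, OpenCV 4.12 (cv2) and the standard library are available. Lean on these libraries where they do the work, as an engineer would, in place of code of your own. Each camera call takes 0.05 s, during which the arm holds its last target. There are 200 camera calls.

## Working session

There is one attempt and no reset: what is moved stays moved. The work goes in short steps, Python scripts to look and compute and a tool call to move; the robot and the scene stay as the last step left them, time stands still between calls to the robot, and variables do not carry over. Pictures are saved under pics/ and viewed, at most 11 in all, crops included, and the job is handed in when it is done.

Besides the shell and the picture viewer there is one more tool, called after "Request:" in YAML: its name, and indented under it one key for each argument. play_rows: Moves the arm, as the interface text tells. Shifts and turns lie within -1 to 1; 1 stands for 400 mm of shift or 360 degrees of turn. Its arguments: {"type":"object","properties":{"delta_pos":{"type":"array","items":{"type":"array","items":{"type":"number"}}},"angular":{"type":"array","items":{"type":"array","items":{"type":"number"}}},"hand":{"type":"number"}},"required":["delta_pos","angular"]}

```bash
mkdir -p pics
cat > h.py <<'E'
from cell import *
import numpy as np, cv2
from scipy.spatial.transform import Rotation as R
def Rm(a):
    a=np.array(a,float)
    return a if a.shape==(3,3) else R.from_quat(a[[1,2,3,0]]).as_matrix()
def ray(m,uv):
    K=np.array(m["camera_matrix"]);k=m["k1"]
    d=np.array([(uv[0]-K[0,2])/K[0,0],(uv[1]-K[1,2])/K[1,1]]);s=d.copy()
    for _ in range(20): s=d/(1+k*(s@s))
    return np.array(m["eye"]),Rm(m["attitude"])@np.array([*s,1])
def at(m,uv,depth): e,r=ray(m,uv);return e+r*depth
def atz(m,uv,z): e,r=ray(m,uv);return e+r*(z-e[2])/r[2]
def proj(m,p):
    q=Rm(m["attitude"]).T@(np.array(p)-np.array(m["eye"]));s=q[:2]/q[2]
    s=s*(1+m["k1"]*(s@s));K=np.array(m["camera_matrix"]);return K[:2,:2]@s+K[:2,2]
def tri(ms,uvs):
    A=0;b=0
    for m,u in zip(ms,uvs):
        e,r=ray(m,u);r=r/np.linalg.norm(r);P=np.eye(3)-np.outer(r,r);A=A+P;b=b+P@e
    return np.linalg.solve(A,b)
def cloud(m,dep):
    h,w=dep.shape;K=np.array(m["camera_matrix"]);k=m["k1"]
    u,v=np.meshgrid(np.arange(w),np.arange(h));d=np.stack([(u-K[0,2])/K[0,0],(v-K[1,2])/K[1,1]],-1);s=d.copy()
    for _ in range(15): s=d/(1+k*(s**2).sum(-1,keepdims=True))
    c=np.concatenate([s,np.ones((h,w,1))],-1)*dep[...,None]
    return c@Rm(m["attitude"]).T+np.array(m["eye"])
E
python3 - <<'E'
from h import *
s=state();print(s)
ims=[]
for c in ["top","side","wrist"]:
    m=camera_model(c);im,d=read_camera(c);np.savez(f"{c}0.npz",im=im,d=d);cv2.imwrite(f"pics/{c}0.png",im);print(c,m)
    for q in ["can","closed_a","nest","ram_face","lever_grip","lever_hinge","press","label_roll","spray_bottle","brush"]:
        print(q,[(np.round(r["centre"],1).tolist(),round(r["p"],2), np.round(at(m,r["centre"],d[int(r["centre"][1]),int(r["centre"][0])]),3).tolist()) for r in pinpoint(q,c)[:3]])
E
```

```text
{'clock': 0.0, 'joints': array([ 1.157803  ,  0.69001076, -0.19454344,  1.5663164 ,  0.15727718,
        0.90248519, -0.21507978]), 'joint_vel': array([-1.57904305e-03, -1.23359130e-03, -4.69882999e-04, -1.53903064e-03,
        4.49467564e-04,  1.92950014e-03,  6.58216423e-05]), 'joint_efforts': array([-2.20872180e-04, -5.27551746e+01, -1.26656268e+00, -1.53425735e+01,
       -5.25402557e-02,  6.64131498e-03,  1.62667666e-04]), 'tool_pos': array([ 0.2697655 , -0.56311818,  0.2489014 ]), 'tool_rot': array([-8.80719098e-04,  9.75137996e-01,  2.21596597e-01, -2.46610926e-04]), 'wrist_force': array([ 0.09969167, -0.0633668 ,  0.08458396]), 'torque': array([-0.00985902, -0.01402629, -0.04609643]), 'gripper_force': 0.0, 'gripper_width': 1.0006151478861625}
top {'camera_matrix': array([[439.67735799,   0.        , 273.90939502],
       [  0.        , 439.67735799, 208.0334793 ],
       [  0.        ,   0.        ,   1.        ]]), 'k1': 0.03331349511440368, 'eye': array([ 0.45511774, -0.01325127,  1.3269197 ]), 'attitude': array([-0.03749954,  0.70745549, -0.70472182,  0.03831004])}
can [([
[... 1404 characters left out ...]
, [0.626, 0.235, 0.147])]
label_roll [([243.1, 213.0], 0.65, [0.737, -0.105, 0.046])]
spray_bottle [([284.2, 398.7], 0.57, [0.398, 0.386, 0.092])]
brush [([271.8, 190.1], 0.72, [0.704, -0.248, 0.018]), ([218.1, 293.7], 0.18, [0.624, 0.245, 0.186])]
wrist {'camera_matrix': array([[337.15512572,   0.        , 274.81629466],
       [  0.        , 337.15512572, 206.09565675],
       [  0.        ,   0.        ,   1.        ]]), 'k1': -0.003942175400286359, 'eye': array([ 0.34670285, -0.5271455 ,  0.3854161 ]), 'attitude': array([ 0.13843757,  0.83462864, -0.52602903, -0.08673824])}
can []
closed_a []
nest []
ram_face []
lever_grip []
lever_hinge []
press []
label_roll []
spray_bottle []
brush []
```

View pics/top0.png

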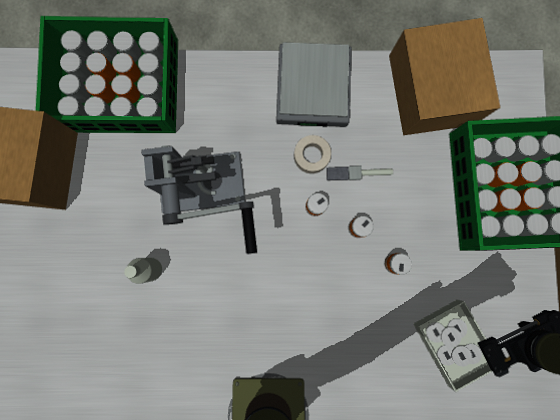

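View pics/side0.png

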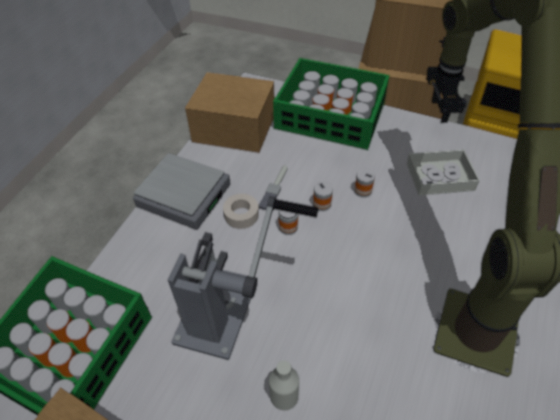

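Run:
```python
from h import *
for c in ["top","side"]:
    z=np.load(c+"0.npz");m=camera_model(c);P=cloud(m,z["d"]);
    Z=P[...,2]
    for n,(x,y) in dict(can=(.59,-.115),A=(.53,-.245),B=(.42,-.35)).items():
        k=(np.hypot(P[...,0]-x,P[...,1]-y)<.05)&(Z>.03)&(z["d"]>0);zz=Z[k]; 
        t=k&(Z>np.percentile(zz,95)-.006); print(c,n,t.sum(),np.percentile(zz,[90,99]),[cv2.minEnclosingCircle(P[t][:,:2].astype(np.float32))],P[t].mean(0))
    # press parts
    b=(P[...,0]>.4)&(P[...,1]>-.05)&(P[...,1]<.35)&(z["d"]>0)
    for lo,hi in [(.012,.027),(.18,.24),(.28,.30),(.31,.36)]:
        k=b&(Z>lo)&(Z<hi)&~(np.hypot(P[...,0]-.4,P[...,1]-.35)<.08)
        q=P[k][:,:2].astype(np.float32)
        if len(q)>20: print(c,lo,hi,len(q),cv2.minAreaRect(q),np.median(P[k],0))
```

```text
top can 249 [0.08823853 0.09075718] [((0.6023697853088379, -0.1360178142786026), 0.028131943196058273)] [ 0.60250625 -0.13596351  0.08628188]
top A 258 [0.07979331 0.08194991] [((0.5372458100318909, -0.26580744981765747), 0.030119163915514946)] [ 0.53866948 -0.26559244  0.07764469]
top B 253 [0.07944177 0.08212844] [((0.43351414799690247, -0.3717987537384033), 0.028849197551608086)] [ 0.43275171 -0.37160786  0.07755943]
top 0.012 0.027 2485 ((0.8701778650283813, 0.15393975377082825), (0.5412055253982544, 0.3979875147342682), 6.307590007781982) [0.66492718 0.15488972 0.01902231]
top 0.18 0.24 844 ((0.6234256029129028, 0.21683675050735474), (0.1524055153131485, 0.18404504656791687), 89.02590942382812) [0.66653167 0.20541918 0.20461034]
top 0.28 0.3 703 ((0.6276479363441467, 0.2186383455991745), (0.205966055393219, 0.14772625267505646), 18.910707473754883) [0.66586092 0.23399163 0.28909394]
top 0.31 0.36 754 ((0.5140297412872314, 0.07655466347932816), (0.11661195755004883, 0.09422768652439117), 4.613742828369141) [0.53380365 0.04636292 0.33890331]
side can 70 [0.08665675 0.09003275] [((
[... 322 characters left out ...]
35), 0.02939973771572113)] [ 0.43146314 -0.36768787  0.07804276]
side 0.012 0.027 2164 ((0.835213840007782, 0.1502622812986374), (0.394387423992157, 0.5375317335128784), 85.8873062133789) [0.64062287 0.2773573  0.01919686]
side 0.18 0.24 995 ((0.6231988668441772, 0.21840447187423706), (0.18139329552650452, 0.16470712423324585), 5.279206275939941) [0.65927248 0.27031539 0.20616542]
side 0.28 0.3 833 ((0.6308278441429138, 0.20421111583709717), (0.1831727921962738, 0.1868457943201065), 9.77627182006836) [0.6616141  0.23519675 0.28855756]
side 0.31 0.36 743 ((0.5121298432350159, 0.07848822325468063), (0.1168506070971489, 0.09773842245340347), 6.882558345794678) [0.5327162  0.0523009  0.33722025]
```

The top view shows the taller can at pixel (317,203), the two closed cans at (361,226) and (399,263), and the press at about (195,180), open to the right (world -y) with its black handle at (250,228). The side view agrees. The heights (88 mm against 78 mm) show which can is proud. Next I fit the press pose.

```bash
cat > fit.py <<'E'
from h import *
from scipy.optimize import minimize, differential_evolution
pts=[];lab=[]
base=[];tab=[];col=[];bar=[]
for c in ["top","side"]:
    z=np.load(c+"0.npz");m=camera_model(c);P=cloud(m,z["d"]);im=z["im"].astype(int)
    ok=(z["d"]>0)&(P[...,0]>.45)&(P[...,0]<.85)&(P[...,1]>-.02)&(P[...,1]<.42)
    Z=P[...,2]
    g=im.max(-1)
    base.append(P[ok&(Z>.014)&(Z<.026)][:,:2]);tab.append(P[ok&(abs(Z)<.007)][:,:2])
    col.append(P[ok&(Z>.283)&(Z<.297)][:,:2])
    k=(z["d"]>0)&(Z>.3)&(Z<.36)&(g<60)&(P[...,0]>.4)&(P[...,0]<.62)&(P[...,1]>-.05)&(P[...,1]<.15)
    bar.append(P[k])
    print(c,len(base[-1]),len(tab[-1]),"bar",bar[-1].mean(0),bar[-1][:,2].max(),cv2.minAreaRect(bar[-1][:,:2].astype(np.float32)))
def loc(p,q): # press frame
    c,s=np.cos(p[2]),np.sin(p[2]);d=q-p[:2];return np.c_[d@[c,s],d@[-s,c]]
def sd(q,x0,x1,y0,y1): # signed inside distance
    return np.minimum(np.minimum(q[:,0]-x0,x1-q[:,0]),np.minimum(q[:,1]-y0,y1-q[:,1]))
def cost(p,B,T):
    b=sd(loc(p,B),-.09,.16,-.08,.08);t=sd(loc(p,T),-.09,.16,-.08,.08)
    return np.clip(-b,0,.02).sum()+np.clip(t,0,.02).sum()
for n,B,T in [("top",base[0],tab[0]),("side",base[1],tab[1]),("both",np.vstack(base),np.vstack(tab))]:
    r=differential_evolution(cost,[(.58,.75),(.08,.3),(1,2.2)],args=(B,T),seed=1,tol=1e-6,popsize=12)
    print(n,r.x,np.degrees(r.x[2]),r.fun/len(B))
p=r.x
for i in (0,1):
    q=loc(p,col[i]);k=(q[:,0]>.03);print("col",np.percentile(q[k],[3,97],axis=0));print("bar loc",loc(p,bar[i][:,:2]).min(0),loc(p,bar[i][:,:2]).max(0))
    z=np.load(["top","side"][i]+"0.npz");P=cloud(camera_model(["top","side"][i]),z["d"]).reshape(-1,3);P=P[(P[:,2]>.17)&(P[:,2]<.24)];q=loc(p,P[:,:2]);k=(abs(q)<.05).all(1)
    print("guide",np.percentile(np.c_[q[k],P[k][:,2]],[2,50,98],axis=0))
E
python3 fit.py
```

```text
top 2262 11866 bar [0.51917414 0.04319183 0.33989337] 0.34805576794364934 ((0.5174924731254578, 0.044977329671382904), (0.11430363357067108, 0.029474444687366486), 5.366292476654053)
side 1846 13580 bar [0.5094658  0.04968765 0.33781056] 0.34792667868439664 ((0.5101748108863831, 0.04626262187957764), (0.1042349711060524, 0.025022272020578384), 4.962219715118408)
top [0.67914513 0.17374994 1.70335617] 97.5951194370852 0.000578186982058585
side [0.67915537 0.17178727 1.69751155] 97.26024758871174 0.0011730572457812598
both [0.67927105 0.17223574 1.69943955] 97.37071383297007 0.000853700919240668
col [[ 0.03912867 -0.04500064]
 [ 0.12592046  0.04366372]]
bar loc [-0.12216852  0.11955021] [-0.0926268   0.23375156]
guide [[-0.02883039 -0.03030774  0.17851179]
 [-0.00183907  0.01224184  0.20389599]
 [ 0.04780533  0.03195209  0.22679272]]
col [[ 0.03733735 -0.04284465]
 [ 0.1300299   0.12167592]]
bar loc [-0.11791512  0.13144443] [-0.09111036  0.236143  ]
guide [[-0.02859154 -0.03027691  0.18284427]
 [ 0.00180534  0.0090139   0.20523926]
 [ 0.03400529  0.0322894   0.2350242 ]]
```

Request:
play_rows:
  delta_pos:
    - [0.1,0.1,0.05]
    - [0.2,0.15,0.1]
    - [0.3,0.2,0.12]
    - [0.4,0.25,0.12]
    - [0.5,0.3,0.12]
    - [0.55,0.35,0.12]
    - [0.6,0.4,0.12]
    - [0.6,0.4,0.12]
    - [0.6,0.4,0.12]
    - [0.6,0.4,0.12]
  angular:
    - [0,0,-0.019]
    - [0,0,-0.038]
    - [0,0,-0.057]
    - [0,0,-0.076]
    - [0,0,-0.095]
    - [0,0,-0.114]
    - [0,0,-0.133]
    - [0,0,-0.152]
    - [0,0,-0.171]
    - [0,0,-0.19]
  hand: 1

```text
clock: 2.48
tool_pos: [0.5115, -0.4021, 0.2975]
tool_rot: [-0.0, 0.931, -0.366, -0.0]
wrist_force: [-0.0, -0.6, 0.9]
gripper_width: 1.002
gripper_force: 0.0
```

Request:
play_rows:
  delta_pos:
    - [0.05,0,0]
    - [0.1,0,0]
    - [0.15,0,0]
    - [0.2,0,0]
    - [0.2,0,0]
    - [0.2,0,0]
    - [0.2,0,0]
    - [0.2,0,0]
  angular:
    - [0,0,-0.019]
    - [0,0,-0.038]
    - [0,0,-0.057]
    - [0,0,-0.076]
    - [0,0,-0.095]
    - [0,0,-0.1108]
    - [0,0,-0.1108]
    - [0,0,-0.1108]

```text
clock: 3.15
tool_pos: [0.59, -0.4035, 0.2975]
tool_rot: [0.0, 0.752, -0.659, -0.0]
wrist_force: [-0.8, -0.2, -0.2]
gripper_width: 1.001
gripper_force: 0.0
```

Request:
play_rows:
  delta_pos:
    - [0,0,0]
    - [0,0,0]
    - [0,0,0]
    - [0,0,0]
    - [0,0,0]
    - [0,0,0]
    - [0,0,0]
    - [0,0,0]
    - [0,0,0]
  angular:
    - [0.0186,0.0024,0]
    - [0.0372,0.0048,0]
    - [0.0558,0.0072,0]
    - [0.0744,0.0096,0]
    - [0.093,0.012,0]
    - [0.1116,0.0143,0]
    - [0.124,0.0159,0]
    - [0.124,0.0159,0]
    - [0.124,0.0159,0]

```text
clock: 3.9
tool_pos: [0.5877, -0.4045, 0.2947]
tool_rot: [-0.255, 0.692, -0.611, -0.288]
wrist_force: [-0.8, 0.3, -0.8]
gripper_width: 1.001
gripper_force: 0.0
```

Run:
```python
from h import *
s=state();T=Rm(s["tool_rot"]);print(s["clock"],s["joints"].round(2),s["tool_pos"]);print(T.round(3))
m=camera_model("wrist");im,d=read_camera("wrist");cv2.imwrite("pics/w1.png",im);P=cloud(m,d)
Z=P[...,2]
for n,(x,y) in dict(can=(.602,-.136),A=(.538,-.266)).items():
    k=(np.hypot(P[...,0]-x,P[...,1]-y)<.05)&(Z>.03)&(d>0);
    if k.sum()<30: print(n,"none");continue
    t=k&(Z>np.percentile(Z[k],95)-.006);print(n,t.sum(),Z[k].max(),cv2.minEnclosingCircle(P[t][:,:2].astype(np.float32)),P[t].mean(0))
print(pinpoint("can","wrist"))
```

```text
3.9 [ 0.79  1.24 -0.32  0.37 -0.3   2.09 -2.5 ] [ 0.58768523 -0.4045137   0.29467291]
[[ 0.088 -0.992 -0.087]
 [-0.699 -0.124  0.704]
 [-0.709 -0.001 -0.705]]
can 681 0.08996855303389409 ((0.6065534949302673, -0.139435276389122), 0.029386727139353752) [ 0.60598075 -0.14259144  0.08767122]
A 1608 0.08089539604520249 ((0.5414462089538574, -0.26882535219192505), 0.02982918545603752) [ 0.54226821 -0.27267394  0.07842964]
[{'centre': [242.2, 130.7], 'p': 0.85}]
```

View pics/w1.png

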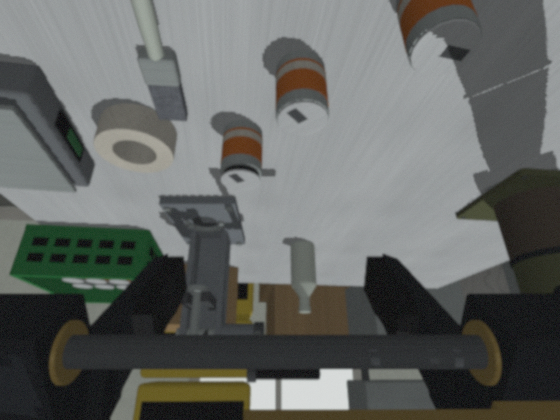

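The wrist view shows the proud can at (241,152) and the press beyond it at (205,220). Joints 6 and 7 are close to their limits, so I identify the kinematics before choosing a heading.

```bash
cat > kin.py <<'E'
import itertools
from h import *
S=[(np.array([1.157803,.69001076,-.19454344,1.5663164,.15727718,.90248519,-.21507978]),np.array([.2697655,-.56311818,.2489014]),[-8.80719098e-04,9.75137996e-01,2.21596597e-01,-2.46610926e-04])]
s=state();S.append((s["joints"],s["tool_pos"],s["tool_rot"]))
def rots(q,sg,off):
    ax="zyzyzyz";Rs=[];M=np.eye(3)
    for i in range(7):
        v=q[i]*sg[i]+(off if i==6 else 0)
        M=M@R.from_euler(ax[i],v).as_matrix();Rs.append(M)
    return Rs
if __name__=="__main__":
    res=[]
    for sg in itertools.product([1,-1],repeat=7):
      for off in np.arange(4)*np.pi/2:
        e=sum(np.linalg.norm((R.from_matrix(rots(q,sg,off)[-1]).inv()*R.from_matrix(Rm(r))).as_rotvec()) for q,p,r in S)
        res.append((e,sg,round(off,2)))
    res.sort(key=lambda t:t[0]);print(*res[:6],sep="\n")
    e,sg,off=res[0]
    A=[];b=[]
    for q,p,r in S:
        Rs=rots(q,sg,off)
        # h ez + R2(e1 x+a z) + R4(e2 x + b z)+R7 c z
        A.append(np.c_[[0,0,1],Rs[1][:,2],Rs[3][:,2],Rs[6][:,2]]);b.append(p)
    x,rs,rk,sv=np.linalg.lstsq(np.vstack(A),np.hstack(b),rcond=None);print(x,rs,sv)
    # with elbow offset
E
python3 kin.py
```

```text
(np.float64(7.988308439979754e-09), (-1, 1, -1, 1, -1, 1, -1), np.float64(1.57))
(np.float64(0.7510850095294341), (1, -1, 1, -1, 1, -1, -1), np.float64(3.14))
(np.float64(0.9320678393679367), (-1, 1, -1, 1, 1, 1, -1), np.float64(1.57))
(np.float64(1.022612547852083), (-1, 1, 1, 1, -1, 1, -1), np.float64(1.57))
(np.float64(1.1276611176343883), (1, -1, -1, -1, 1, -1, -1), np.float64(3.14))
(np.float64(1.1912712517590909), (1, -1, 1, -1, -1, -1, -1), np.float64(3.14))
[0.2916675  0.55386258 0.33253981 0.25541513] [0.00275172] [2.21547271 1.64763866 0.48072568 0.38192979]
```

Request:
play_rows:
  delta_pos:
    - [0,0.1,0.05]
    - [0,0.2,0.1]
    - [0,0.3,0.15]
    - [0,0.3,0.15]
  angular:
    - [-0.018,0,0]
    - [-0.036,0,0]
    - [-0.054,0,0]
    - [-0.054,0,0]

```text
clock: 4.33
tool_pos: [0.5886, -0.2793, 0.3603]
tool_rot: [-0.132, 0.728, -0.649, -0.177]
wrist_force: [2.8, 1.3, 1.3]
gripper_width: 1.0
gripper_force: 0.0
```

```bash
python3 -c "
from h import *
s=state();np.save('s3.npy',np.r_[s['joints'],s['tool_pos'],s['tool_rot']])"
```

Request:
play_rows:
  delta_pos:
    - [0,0.05,0.05]
    - [0,0.1,0.1]
    - [0,0.1,0.15]
    - [0,0.1,0.15]
  angular:
    - [-0.01,0,0.018]
    - [-0.02,0,0.036]
    - [-0.03,0,0.05]
    - [-0.03,0,0.05]

```text
clock: 4.67
tool_pos: [0.5918, -0.2366, 0.4242]
tool_rot: [-0.036, 0.833, -0.537, -0.131]
wrist_force: [0.8, 1.4, 0.4]
gripper_width: 1.0
gripper_force: 0.0
```

Run:
```python
from kin import *
v=np.load('s3.npy');S.append((v[:7],v[7:10],v[10:]))
q0=None
# state 2 lost (arm moved): S[1] is the current
sg=(-1,1,-1,1,-1,1,-1);off=np.pi/2
for i,(q,p,r) in enumerate(S): print(q.round(3),p.round(3),np.linalg.norm(Rm(r)-rots(q,sg,off)[-1]))
def solve(cols,fixed=None):
    A=[];b=[]
    for q,p,r in S:
        Rs=rots(q,sg,off);A.append(np.c_[tuple(c(Rs) for c in cols)]);b.append(p)
    A=np.vstack(A);b=np.hstack(b);x,*_=np.linalg.lstsq(A,b,rcond=None);print(x.round(4),abs(A@x-b).max())
base=[lambda R_:np.array([0,0,1.]),lambda R_:R_[1][:,2],lambda R_:R_[3][:,2],lambda R_:R_[6][:,2]]
solve(base)
solve(base+[lambda R_:R_[2][:,0]-R_[3][:,0]])
solve(base+[lambda R_:R_[2][:,0],lambda R_:R_[3][:,0]])
solve(base+[lambda R_:R_[0][:,0],lambda R_:R_[5][:,0]])
solve(base+[lambda R_:R_[2][:,0],lambda R_:R_[3][:,0],lambda R_:R_[0][:,0]])
```

```text
[ 1.158  0.69  -0.195  1.566  0.157  0.902 -0.215] [ 0.27  -0.563  0.249] 1.129717363935773e-08
[ 0.463  0.724 -0.237  0.971  0.01   1.692 -2.451] [ 0.592 -0.237  0.424] 1.2210087509719819e-15
[ 0.62   0.812 -0.232  1.025 -0.186  1.589 -2.57 ] [ 0.589 -0.279  0.36 ] 9.769804913294401e-16
[0.1875 0.6305 0.2792 0.2266] 0.02564292109627031
[0.1878 0.6075 0.2776 0.2131 0.0136] 0.02900600345701021
[ 0.0592  0.7819  0.3297  0.3407 -0.1852 -0.0226] 0.014078558866975732
[0.2267 0.6348 0.2823 0.2931 0.1378 0.1359] 0.00457167018644955
[ 2.154e-01  5.775e-01  3.205e-01  3.291e-01 -1.861e-01 -1.000e-04
  1.529e-01] 0.007726333137841768
```

```bash
cat > rec.py <<'E'
from h import *
s=state();open('S.txt','a').write(' '.join(map(str,np.r_[s['joints'],s['tool_pos'],s['tool_rot']]))+'\n')
E
python3 - <<'E'
import numpy as np
v=np.load('s3.npy')
S0=[1.157803,.69001076,-.19454344,1.5663164,.15727718,.90248519,-.21507978,.2697655,-.56311818,.2489014,-8.80719098e-04,9.75137996e-01,2.21596597e-01,-2.46610926e-04]
open('S.txt','w').write(' '.join(map(str,S0))+'\n'+' '.join(map(str,v))+'\n')
E
python3 rec.py
```

```text
(no output)
```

Request:
play_rows:
  delta_pos:
    - [-0.1,0,0.05]
    - [-0.2,0,0.1]
    - [-0.25,0,0.1]
    - [-0.25,0,0.1]
  angular:
    - [0,0.018,0]
    - [0,0.036,0]
    - [0,0.054,0]
    - [0,0.054,0]

```text
clock: 5.0
tool_pos: [0.4871, -0.2433, 0.4569]
tool_rot: [0.059, 0.792, -0.542, -0.276]
wrist_force: [1.0, 0.5, -1.4]
gripper_width: 0.998
gripper_force: 0.0
```

```bash
python3 rec.py
```

Request:
play_rows:
  delta_pos:
    - [0.1,0.1,0]
    - [0.2,0.2,0.05]
    - [0.2,0.3,0.1]
    - [0.2,0.3,0.1]
  angular:
    - [0,0,0.018]
    - [0,0,0.036]
    - [0,0,0.054]
    - [0,0,0.07]

```text
clock: 5.33
tool_pos: [0.5494, -0.1567, 0.4738]
tool_rot: [0.102, 0.872, -0.402, -0.26]
wrist_force: [0.4, -1.0, -2.1]
gripper_width: 1.0
gripper_force: 0.0
```

```bash
python3 rec.py
python3 - <<'E'
from kin import rots
from h import *
D=np.loadtxt('S.txt');print(D[:,:10].round(3))
sg=(-1,1,-1,1,-1,1,-1);off=np.pi/2
def solve(names):
    A=[];b=[]
    for v in D:
        Rs=rots(v[:7],sg,off);A.append(np.c_[tuple(np.array([0,0,1.]) if n=="h" else Rs[int(n[0])-1][:,"xyz".index(n[1])] for n in names)]);b.append(v[7:10])
    A=np.vstack(A);b=np.hstack(b);x,*_=np.linalg.lstsq(A,b,rcond=None);print(dict(zip(names,x.round(4))),abs(A@x-b).max())
solve("h 2z 4z 7z".split())
solve("h 1x 2y 3z 4y 4z 6y 7z".split())
solve("h 1x 1y 2x 3z 3x 4x 4z 6x 7z".split())
solve("h 1x 1y 3z 3x 3y 4x 4z 4y 6x 6y 7z".split())
E
```

```text
[[ 1.158  0.69  -0.195  1.566  0.157  0.902 -0.215  0.27  -0.563  0.249]
 [ 0.62   0.812 -0.232  1.025 -0.186  1.589 -2.57   0.589 -0.279  0.36 ]
 [ 0.463  0.724 -0.237  0.971  0.01   1.692 -2.451  0.592 -0.237  0.424]
 [ 0.454  0.724 -0.181  0.984  0.069  2.014 -2.477  0.487 -0.243  0.457]
 [ 0.043  0.787  0.357  0.852 -0.096  2.083 -2.087  0.549 -0.157  0.474]]
{'h': np.float64(0.2812), '2z': np.float64(0.5934), '4z': np.float64(0.311), '7z': np.float64(0.2774)} 0.0522209491464901
{'h': np.float64(0.3469), '1x': np.float64(0.0), '2y': np.float64(-0.0188), '3z': np.float64(0.5634), '4y': np.float64(-0.0269), '4z': np.float64(0.3448), '6y': np.float64(-0.0004), '7z': np.float64(0.3151)} 5.608372655174776e-10
{'h': np.float64(0.3829), '1x': np.float64(0.0184), '1y': np.float64(-0.0457), '2x': np.float64(0.0123), '3z': np.float64(0.5335), '3x': np.float64(-0.0033), '4x': np.float64(0.0013), '4z': np.float64(0.3483), '6x': np.float64(0.0027), '7z': np.float64(0.3245)} 0.006335969985863166
{'h': np.float64(0.3469), '1x': np.float64(-0.0), '1y': np.float64(-0.0188), '3z': np.float64(0.5634), '3x': np.float64(-0.0), '3y': np.float64(-0.0134), '4x': np.float64(-0.0), '4z': np.float64(0.3448), '4y': np.float64(-0.0134), '6x': np.float64(-0.0), '6y': np.float64(-0.0004), '7z': np.float64(0.3151)} 2.9315044836053517e-10
```

```bash
cat > ik.py <<'E'
from kin import rots
from h import *
from scipy.optimize import least_squares
sg=(-1,1,-1,1,-1,1,-1);off=np.pi/2
LO=np.array([-3.01,-.46,-1.47,.13,-1,.04,-2.66]);HI=np.array([3.01,2.08,1.51,2.56,4.14,2.09,2.66])
def fk(q):
    r=rots(q,sg,off);sh=np.array([0,0,.3469]);el=sh-.0188*r[1][:,1]+.5634*r[2][:,2];wr=el-.0269*r[3][:,1]+.3448*r[3][:,2]
    return r[6],wr-.0004*r[5][:,1]+.3151*r[6][:,2],el,wr
def ori(az,tilt,roll=0):
    a,t=np.radians([az,tilt]);h=np.array([np.cos(a),np.sin(a),0]);z=np.cos(t)*h-np.array([0,0,np.sin(t)])
    x=-np.sin(t)*h-np.array([0,0,np.cos(t)])   # camera below
    if roll: x=-x
    return np.c_[x,np.cross(z,x),z]
def ik(M,p,q0,w=.02):
    mid=(LO+HI)/2;hw=(HI-LO)/2
    def f(q):
        T,t,_,_=fk(q);return np.r_[(t-p)*10,(R.from_matrix(T.T@M)).as_rotvec()*3,w*np.clip(abs(q-mid)/hw-.85,0,1)*10]
    r=least_squares(f,np.clip(q0,LO+.01,HI-.01),bounds=(LO,HI),max_nfev=120)
    T,t,_,_=fk(r.x);e=np.linalg.norm(t-p)+np.linalg.norm(R.from_matrix(T.T@M).as_rotvec())
    return r.x,e,np.min(np.minimum(r.x-LO,HI-r.x))
E
cat > scan.py <<'E'
from ik import *
rng=np.random.default_rng(0)
seeds=[rng.uniform(LO,HI) for _ in range(14)]+[state()["joints"]]
for roll in (0,1):
  for tilt in (40,50):
    for az in (70,85,97,110,125,140):
        M=ori(az,tilt,roll);out=[]
        for p0 in (np.array([.679,.1725,.072]),np.array([.603,-.137,.052])):
            p=p0+.008*M[:,2];best=max((t for t in (ik(M,p,s) for s in seeds) if t[1]<.003),key=lambda t:t[2],default=None)
            out.append("none" if best is None else (best[0].round(2).tolist(),round(best[2],2),"el",fk(best[0])[2].round(2).tolist(),"wr",fk(best[0])[3].round(2).tolist()))
        print(roll,tilt,az,*out,sep="  ")
E
time python3 scan.py
```

```text
0  40  70  ([0.54, 1.36, -1.07, 1.73, 0.9, 0.2, 2.16], np.float64(0.16), 'el', [0.46, -0.3, 0.47], 'wr', [0.6, -0.05, 0.27])  ([0.78, 1.2, -0.48, 1.63, -0.68, 0.69, -2.34], np.float64(0.32), 'el', [0.36, -0.38, 0.55], 'wr', [0.52, -0.36, 0.25])
0  40  85  ([0.29, 1.19, -0.51, 1.54, -0.77, 0.6, -2.47], np.float64(0.19), 'el', [0.5, -0.17, 0.56], 'wr', [0.66, -0.06, 0.27])  ([0.65, 1.21, -0.29, 1.44, -0.62, 1.0, -2.27], np.float64(0.38), 'el', [0.41, -0.33, 0.55], 'wr', [0.58, -0.37, 0.25])
0  40  97  ([0.18, 1.2, -0.34, 1.37, -0.73, 0.89, -2.43], np.float64(0.23), 'el', [0.51, -0.11, 0.55], 'wr', [0.71, -0.06, 0.27])  ([0.59, 1.25, -0.26, 1.28, -0.5, 1.19, -2.26], np.float64(0.4), 'el', [0.43, -0.31, 0.53], 'wr', [0.63, -0.37, 0.25])
0  40  110  ([0.08, 1.24, -0.19, 1.18, -0.69, 1.18, -2.38], np.float64(0.28), 'el', [0.53, -0.06, 0.53], 'wr', [0.76, -0.05, 0.27])  ([0.46, 1.28, -0.09, 1.12, -0.51, 1.42, -2.13], np.float64(0.49), 'el', [0.48, -0.26, 0.51], 'wr', [0.68, -0.36, 0.25])
0  40  125  ([-0.01, 1.32, -0.07, 0.93, -0.64, 1.47, -2.31], np.float64(0.35), 'el', [0.55, -0.01, 0.49]
[... 4195 characters left out ...]
, [0.52, -0.12, 0.54], 'wr', [0.75, -0.01, 0.31])  ([0.6, 1.23, -0.49, 1.24, -0.08, 1.17, 0.71], np.float64(0.85), 'el', [0.43, -0.31, 0.53], 'wr', [0.67, -0.32, 0.29])
1  50  125  ([0.18, 1.3, -0.69, 1.04, 0.04, 1.23, 0.43], np.float64(0.78), 'el', [0.53, -0.11, 0.5], 'wr', [0.79, 0.01, 0.31])  ([0.52, 1.27, -0.46, 1.11, 0.0, 1.36, 0.85], np.float64(0.73), 'el', [0.46, -0.28, 0.52], 'wr', [0.72, -0.3, 0.29])
1  50  140  ([0.06, 1.34, -0.58, 0.84, 0.02, 1.48, 0.64], np.float64(0.61), 'el', [0.55, -0.05, 0.48], 'wr', [0.83, 0.05, 0.31])  ([0.32, 1.27, -0.12, 1.02, -0.17, 1.5, 1.19], np.float64(0.59), 'el', [0.5, -0.19, 0.51], 'wr', [0.75, -0.26, 0.29])
real	1m5.479s
user	1m5.490s
sys	0m0.153s
```

```bash
cat > go.py <<'E'
from ik import *
def plan(M,p):
    s=state();T=Rm(s["tool_rot"]);rv=R.from_matrix(M@T.T).as_rotvec()
    print("clock",s["clock"],"dpos",((p-s["tool_pos"])/.4).round(4).tolist(),"ang",(rv/(2*np.pi)).round(4).tolist(),"deg",round(np.degrees(np.linalg.norm(rv)),1),"F",s["wrist_force"].round(1),"q",s["joints"].round(2).tolist())
    return ik(M,p,s["joints"])
E
python3 - <<'E'
from go import *
M=ori(105,45);print(M.round(3))
g=np.array([.603,-.1365,.053])+.008*M[:,2]
for b in (.13,.0):
    q,e,mg=plan(M,g-b*M[:,2]);print(g-b*M[:,2],q.round(2),e,mg)
bar=np.array([.512,.0455,.329])
for t in (45,60):
  for zz in (.36,.17):
    M=ori(105,t);print("bar",t,zz,ik(M,np.array([.512,.045,zz]),np.array([.3,1.2,-.2,1.3,-.5,1,-2.3])))
E
```

```text
[[ 0.183 -0.966 -0.183]
 [-0.683 -0.259  0.683]
 [-0.707  0.    -0.707]]
clock 5.3333 dpos [0.1898, -0.1579, -0.8363] ang [0.083, -0.0251, -0.094] deg 46.0 F [ 0.4 -1.  -2.1] q [0.04, 0.79, 0.36, 0.85, -0.1, 2.08, -2.09]
[ 0.62532755 -0.21982755  0.13926703] [ 0.54  1.19 -0.07  0.97 -0.48  1.57 -2.24] 9.495693678013872e-13 0.4192139021755046
clock 5.3333 dpos [0.1303, 0.064, -1.0661] ang [0.083, -0.0251, -0.094] deg 46.0 F [ 0.4 -1.  -2.1] q [0.04, 0.79, 0.36, 0.85, -0.1, 2.08, -2.09]
[ 0.6015359  -0.1310359   0.04734315] [ 0.45  1.22 -0.05  1.25 -0.56  1.27 -2.13] 3.9373044262271403e-16 0.43767462888465003
bar 45 0.36 (array([ 0.20981271,  0.62296278,  0.00534208,  1.64565753, -0.70020279,
        1.36450239, -2.33903164]), np.float64(6.1078102442489e-05), np.float64(0.2997972088364006))
bar 45 0.17 (array([ 0.38617045,  0.90362246, -0.30582813,  1.77478847, -0.59402444,
        0.93365475, -2.261     ]), np.float64(9.965686634100967e-12), np.float64(0.3989999995092526))
bar 60 0.36 (array([-0.12928192,  0.55253916,  0.40101475,  1.68493928, -0.68614425,
        1.30775989, -2.32508536]), np.float64(4.9961934774599595e-05), np.float64(0.31385575392278153))
bar 60 0.17 (array([ 0.15342976,  0.78221133, -0.07424278,  1.86048982, -0.6267856 ,
        0.80202614, -2.27391221]), np.float64(9.73622971644509e-06), np.float64(0.3732144035227095))
```

Request:
play_rows:
  delta_pos:
    - [0.03,-0.03,-0.06]
    - [0.06,-0.06,-0.12]
    - [0.09,-0.09,-0.18]
    - [0.12,-0.12,-0.25]
    - [0.15,-0.15,-0.32]
    - [0.18,-0.17,-0.4]
    - [0.19,-0.18,-0.43]
    - [0.19,-0.18,-0.43]
    - [0.19,-0.18,-0.43]
    - [0.19,-0.18,-0.43]
  angular:
    - [0.0119,-0.0036,-0.0134]
    - [0.0237,-0.0072,-0.0269]
    - [0.0356,-0.0108,-0.0403]
    - [0.0474,-0.0143,-0.0537]
    - [0.0593,-0.0179,-0.0671]
    - [0.0711,-0.0215,-0.0806]
    - [0.083,-0.0251,-0.094]
    - [0.083,-0.0251,-0.094]
    - [0.083,-0.0251,-0.094]
    - [0.083,-0.0251,-0.094]

```text
clock: 6.17
tool_pos: [0.6262, -0.2257, 0.3056]
tool_rot: [-0.233, 0.735, -0.561, -0.302]
wrist_force: [0.7, 1.3, 0.3]
gripper_width: 1.002
gripper_force: 0.0
```

Run:
```python
from go import *
M=ori(105,45)
g=np.array([.603,-.1365,.053])+.008*M[:,2]
plan(M,g-.13*M[:,2]);plan(M,g)
m=camera_model("wrist");im,d=read_camera("wrist");P=cloud(m,d);Z=P[...,2]
k=(np.hypot(P[...,0]-.603,P[...,1]+.1365)<.05)&(Z>.03)&(d>0)
t=k&(Z>np.percentile(Z[k],95)-.006);print(t.sum(),Z[k].max(),cv2.minEnclosingCircle(P[t][:,:2].astype(np.float32)),P[t].mean(0))
```

```text
clock 6.1667 dpos [-0.0021, 0.0146, -0.4158] ang [0.0003, 0.0007, -0.0007] deg 0.4 F [0.7 1.3 0.3] q [0.44, 1.04, 0.22, 0.86, -0.69, 1.88, -2.25]
clock 6.1667 dpos [-0.0616, 0.2366, -0.6456] ang [0.0003, 0.0007, -0.0007] deg 0.4 F [0.7 1.3 0.3] q [0.44, 1.04, 0.22, 0.86, -0.69, 1.88, -2.25]
2076 0.08991141259893237 ((0.6051594614982605, -0.1391288936138153), 0.029259733855724335) [ 0.60636902 -0.14160971  0.08761206]
```

Request:
play_rows:
  delta_pos:
    - [0,0,-0.1]
    - [0,0.005,-0.2]
    - [0,0.01,-0.3]
    - [0,0.012,-0.4]
    - [0,0.012,-0.416]
    - [-0.015,0.07,-0.475]
    - [-0.03,0.125,-0.53]
    - [-0.045,0.18,-0.59]
    - [-0.059,0.234,-0.6456]
    - [-0.059,0.234,-0.6456]
  angular:
    - [0,0,0]
    - [0,0,0]
    - [0,0,0]
    - [0,0,0]
    - [0,0,0]
    - [0,0,0]
    - [0,0,0]
    - [0,0,0]
    - [0,0,0]
    - [0,0,0]

```text
clock: 7.05
tool_pos: [0.6013, -0.1252, 0.0458]
tool_rot: [-0.234, 0.734, -0.558, -0.307]
wrist_force: [-0.7, 0.9, -0.3]
gripper_width: 0.995
gripper_force: 0.0
```

Run:
```python
from go import *
M=ori(105,45)
plan(M,np.array([.604,-.1375,.053])+.008*M[:,2])
im,d=read_camera("wrist");cv2.imwrite("pics/w2.png",im)
```

```text
clock 7.05 dpos [0.0031, -0.0172, 0.0039] ang [-0.0011, -0.0003, -0.0015] deg 0.7 F [-0.7  0.9 -0.3] q [0.34, 1.23, 0.16, 1.26, -0.74, 1.36, -2.0]
```

View pics/w2.png

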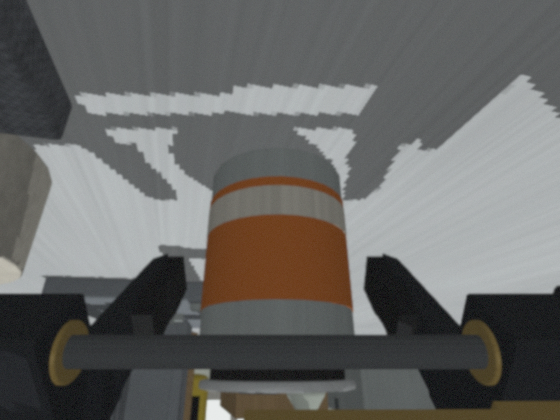

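The can stands centred between the open fingers (body columns 203–352). I correct 7 mm and close.

Request:
play_rows:
  delta_pos:
    - [0.003,-0.017,0.004]
    - [0.003,-0.017,0.004]
    - [0.003,-0.017,0.004]
  angular:
    - [0,0,0]
    - [0,0,0]
    - [0,0,0]

```text
clock: 7.35
tool_pos: [0.6042, -0.1424, 0.0489]
tool_rot: [-0.232, 0.734, -0.562, -0.301]
wrist_force: [-0.1, -0.6, 0.1]
gripper_width: 1.0
gripper_force: 0.0
```

Request:
play_rows:
  delta_pos:
    - [0,0,0]
    - [0,0,0]
    - [0,0,0]
    - [0,0,0]
    - [0,0,0]
    - [0,0,0]
    - [0,0,0]
    - [0,0,0]
  angular:
    - [0,0,0]
    - [0,0,0]
    - [0,0,0]
    - [0,0,0]
    - [0,0,0]
    - [0,0,0]
    - [0,0,0]
    - [0,0,0]
  hand: 0.5

```text
clock: 8.02
tool_pos: [0.6028, -0.1395, 0.0473]
tool_rot: [-0.233, 0.733, -0.562, -0.304]
wrist_force: [0.7, 0.4, 0.6]
gripper_width: 0.674
gripper_force: 30.0
```

Request:
play_rows:
  delta_pos:
    - [0,0,0.03]
    - [0,0,0.06]
    - [0,0.02,0.1]
    - [0.03,0.08,0.15]
    - [0.08,0.16,0.15]
    - [0.13,0.25,0.15]
    - [0.18,0.34,0.15]
    - [0.21,0.42,0.15]
    - [0.225,0.46,0.15]
    - [0.225,0.477,0.15]
  angular:
    - [0,0,0]
    - [0,0,0]
    - [0,0,0]
    - [0,0,0]
    - [0,0,0]
    - [0,0,0]
    - [0,0,0]
    - [0,0,0]
    - [0,0,0]
    - [0,0,0]

```text
clock: 8.85
tool_pos: [0.693, 0.0561, 0.1083]
tool_rot: [-0.233, 0.735, -0.559, -0.305]
wrist_force: [-0.0, 0.6, -2.0]
gripper_width: 0.675
gripper_force: 30.0
```

Request:
play_rows:
  delta_pos:
    - [0,0,0]
    - [0,0,0]
    - [0,0,0]
    - [0,0,0]
  angular:
    - [0,0,0]
    - [0,0,0]
    - [0,0,0]
    - [0,0,0]

```text
clock: 9.18
tool_pos: [0.6923, 0.0479, 0.1068]
tool_rot: [-0.232, 0.733, -0.564, -0.303]
wrist_force: [0.1, 0.4, -2.5]
gripper_width: 0.669
gripper_force: 30.0
```

Run:
```python
from go import *
M=ori(105,45)
plan(M,np.array([.6778,.1705,.0673]))
for c in ("side","top"):
    m=camera_model(c);im,d=read_camera(c);cv2.imwrite(f"pics/{c}3.png",im);np.savez(c+"3.npz",d=d);P=cloud(m,d)
    k=(np.hypot(P[...,0]-.694,P[...,1]-.0535)<.06)&(P[...,2]>.04)&(P[...,2]<.19)&(im.min(-1)>90)
    print(c,k.sum(),P[k].mean(0) if k.any() else "",np.percentile(P[k],[3,97],axis=0) if k.any() else "")
```

```text
clock 9.1833 dpos [-0.0361, 0.3064, -0.0987] ang [0.0004, -0.0002, 0.0003] deg 0.2 F [ 0.1  0.4 -2.5] q [0.1, 1.17, 0.14, 1.17, -0.85, 1.34, -2.26]
side 390 [0.68767901 0.05349114 0.14077902] [[0.66386426 0.02331794 0.12356081]
 [0.71599186 0.07595509 0.1496041 ]]
top 372 [0.68984301 0.05013003 0.14183018] [[0.66334602 0.02393834 0.10675144]
 [0.72640749 0.07337845 0.15112768]]
```

View pics/side3.png

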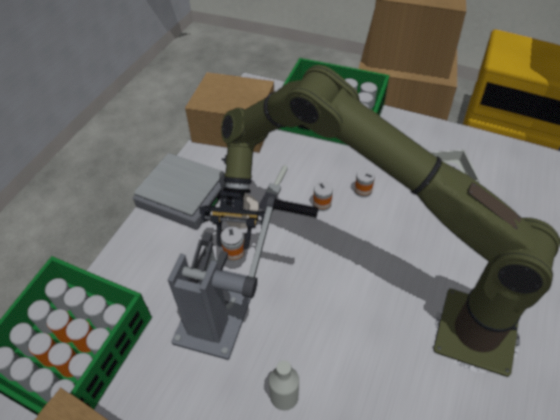

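Side view: the can is held upright at (233,243) in front of the press, and the gripper is clear of the lever. I check the can's offset in the hand.

Run:
```python
from go import *
s=state();print(s["tool_pos"])
for c in ("side","top"):
    m=camera_model(c);d=np.load(c+"3.npz")["d"];im=cv2.imread(f"pics/{c}3.png");P=cloud(m,d)
    k=(np.hypot(P[...,0]-.692,P[...,1]-.0505)<.035)&(P[...,2]>.14)&(P[...,2]<.152)&(im.min(-1)>60)
    q=P[k];a=cv2.minEnclosingCircle(q[:,:2].astype(np.float32));pl=np.linalg.lstsq(np.c_[q[:,:2]-q[:,:2].mean(0),np.ones(len(q))],q[:,2],rcond=None)[0]
    print(c,k.sum(),a,q.mean(0),"plane",pl, np.percentile(q,[1,99],axis=0))
```

```text
[0.69247342 0.04912519 0.10700599]
side 284 ((0.6912756562232971, 0.04826990142464638), 0.029428629204630852) [0.69058731 0.04940604 0.14608345] plane [ 0.00320727 -0.0022398   0.14608345] [[0.66399287 0.02213772 0.14115521]
 [0.71687952 0.07592804 0.15038024]]
top 310 ((0.6909490823745728, 0.05009964108467102), 0.028186064213514328) [0.69018487 0.05052909 0.14532392] plane [0.00192258 0.01225931 0.14532392] [[0.66454309 0.0239947  0.14089386]
 [0.71715551 0.07564968 0.1500163 ]]
```

Request:
play_rows:
  delta_pos:
    - [0,0.02,-0.04]
    - [-0.004,0.05,-0.08]
    - [-0.008,0.085,-0.088]
    - [-0.012,0.12,-0.088]
    - [-0.016,0.155,-0.088]
    - [-0.02,0.19,-0.088]
    - [-0.023,0.225,-0.088]
    - [-0.026,0.255,-0.088]
    - [-0.028,0.28,-0.088]
    - [-0.03,0.295,-0.088]
  angular:
    - [0,0,0]
    - [0,0,0]
    - [0,0,0]
    - [0,0,0]
    - [0,0,0]
    - [0,0,0]
    - [0,0,0]
    - [0,0,0]
    - [0,0,0]
    - [0,0,0]

```text
clock: 10.12
tool_pos: [0.6804, 0.1716, 0.0726]
tool_rot: [-0.233, 0.734, -0.561, -0.304]
wrist_force: [-0.4, 0.2, -2.7]
gripper_width: 0.67
gripper_force: 30.0
```

Request:
play_rows:
  delta_pos:
    - [0,0,0]
    - [0,0,0]
    - [0,0,0]
    - [0,0,0]
  angular:
    - [0,0,0]
    - [0,0,0]
    - [0,0,0]
    - [0,0,0]

```text
clock: 10.45
tool_pos: [0.6809, 0.1677, 0.0716]
tool_rot: [-0.232, 0.733, -0.563, -0.303]
wrist_force: [0.7, -0.7, -2.2]
gripper_width: 0.675
gripper_force: 30.0
```

Run:
```python
from go import *
s=state();print(s["tool_pos"])
plan(ori(105,45),np.array([.680,.172,.0673]))
im,d=read_camera("top");cv2.imwrite("pics/t4.png",cv2.resize(im[120:260,120:330],None,fx=3.5,fy=3.5))
im,d=read_camera("side");cv2.imwrite("pics/s4.png",cv2.resize(im[190:360,150:330],None,fx=3.5,fy=3.5))
```

```text
[0.68088726 0.16773451 0.07160662]
clock 10.45 dpos [-0.0022, 0.0107, -0.0108] ang [0.0002, -0.0001, -0.0] deg 0.1 F [ 0.7 -0.7 -2.2] q [-0.03, 1.18, 0.07, 1.28, -0.92, 1.16, -2.28]
```

Request:
play_rows:
  delta_pos:
    - [-0.001,0.005,0]
    - [-0.002,0.01,0]
    - [-0.002,0.01,-0.003]
    - [-0.002,0.01,-0.006]
    - [-0.002,0.01,-0.008]
    - [-0.002,0.01,-0.008]
    - [-0.002,0.01,-0.008]
  angular:
    - [0,0,0]
    - [0,0,0]
    - [0,0,0]
    - [0,0,0]
    - [0,0,0]
    - [0,0,0]
    - [0,0,0]

```text
clock: 11.13
tool_pos: [0.6797, 0.1732, 0.0686]
tool_rot: [-0.232, 0.733, -0.562, -0.304]
wrist_force: [0.2, 0.6, -3.1]
gripper_width: 0.675
gripper_force: 30.0
```

Run:
```python
from go import *
s=state();print(s["tool_pos"],s["wrist_force"],s["torque"])
im,d=read_camera("wrist");cv2.imwrite("pics/w5.png",im)
m=camera_model("wrist");print(proj(m,[.679,.1725,.02]),proj(m,[.679,.1725,.108]))
```

```text
[0.67970899 0.1731539  0.06857387] [ 0.17645411  0.5874796  -3.06951422] [-0.92357009 -0.27307059 -0.0281376 ]
[277.92406313 190.62080629] [278.80228268 379.62022001]
```

View pics/w5.png

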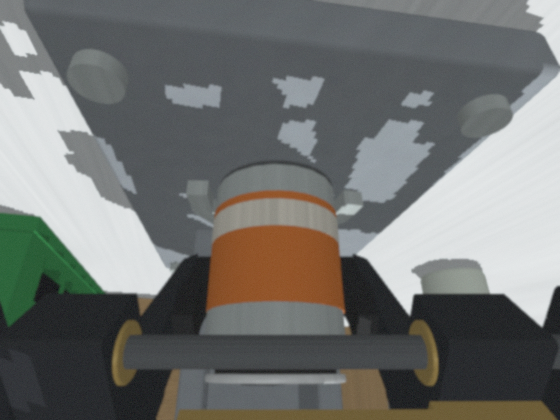

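The wrist view shows the can between the horseshoe's two ends, at (199,195) and (350,203). The can spans columns 217–337, so it is within about 1 mm of centred. I lower it to contact.

Request:
play_rows:
  delta_pos:
    - [0,0,-0.002]
    - [0,0,-0.004]
    - [0,0,-0.006]
    - [0,0,-0.006]
    - [0,0,-0.006]
  angular:
    - [0,0,0]
    - [0,0,0]
    - [0,0,0]
    - [0,0,0]
    - [0,0,0]

```text
clock: 11.6
tool_pos: [0.6799, 0.1733, 0.0673]
tool_rot: [-0.233, 0.733, -0.562, -0.304]
wrist_force: [-1.0, -3.3, 4.5]
gripper_width: 0.674
gripper_force: 30.0
```

Request:
play_rows:
  delta_pos:
    - [0,0,0]
    - [0,0,0]
    - [0,0,0]
    - [0,0,0]
    - [0,0,0]
    - [0,0,0]
  angular:
    - [0,0,0]
    - [0,0,0]
    - [0,0,0]
    - [0,0,0]
    - [0,0,0]
    - [0,0,0]
  hand: 1

```text
clock: 12.1
tool_pos: [0.6797, 0.1734, 0.0662]
tool_rot: [-0.233, 0.733, -0.562, -0.304]
wrist_force: [0.3, 0.3, -0.6]
gripper_width: 1.001
gripper_force: 0.0
```

Run:
```python
from go import *
s=state();print(s["tool_pos"],s["wrist_force"],s["gripper_width"])
im,d=read_camera("wrist");cv2.imwrite("pics/w6.png",im)
im,d=read_camera("side");cv2.imwrite("pics/s6.png",cv2.resize(im[200:360,160:320],None,fx=3.5,fy=3.5))
print((ori(105,45)[:,2]*.15/.4).round(3))
```

```text
[0.67971869 0.17342751 0.06615211] [ 0.27748046  0.25035881 -0.56979479] 1.0008766746814857
[-0.069  0.256 -0.265]
```

View pics/w6.png

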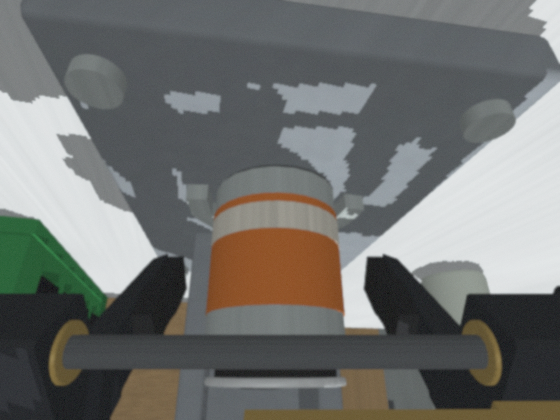

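The wrist view shows the can standing free between the open fingers and the horseshoe ends, at (198,195) and (350,205). I back out along the tool axis.

Request:
play_rows:
  delta_pos:
    - [0.01,-0.037,0.038]
    - [0.02,-0.074,0.076]
    - [0.03,-0.11,0.114]
    - [0.04,-0.147,0.152]
    - [0.05,-0.184,0.19]
    - [0.06,-0.22,0.228]
    - [0.069,-0.256,0.265]
    - [0.069,-0.256,0.265]
    - [0.069,-0.256,0.265]
  angular:
    - [0,0,0]
    - [0,0,0]
    - [0,0,0]
    - [0,0,0]
    - [0,0,0]
    - [0,0,0]
    - [0,0,0]
    - [0,0,0]
    - [0,0,0]

```text
clock: 12.95
tool_pos: [0.7078, 0.0701, 0.1726]
tool_rot: [-0.233, 0.733, -0.562, -0.303]
wrist_force: [0.0, 0.8, -1.4]
gripper_width: 0.998
gripper_force: 0.0
```

Run:
```python
from go import *
s=state();print(s["clock"],s["tool_pos"],s["wrist_force"],s["joints"].round(2))
m=camera_model("wrist");im,d=read_camera("wrist");P=cloud(m,d);cv2.imwrite("pics/w7.png",cv2.resize(im,(784,588)))
n=np.array([.679,.1725])
Z=P[...,2];k=(np.hypot(P[...,0]-n[0],P[...,1]-n[1])<.05)&(Z>.095)&(Z<.115)&(d>0)
q=P[k];print(k.sum(),q.mean(0),cv2.minEnclosingCircle(q[:,:2].astype(np.float32)),np.percentile(q[:,2],[5,50,95]))
def loc(q,p=(.679,.1725,1.699)):
    c,s_=np.cos(p[2]),np.sin(p[2]);e=q[:,:2]-p[:2];return np.c_[e@[c,s_],e@[-s_,c]]
# base-plate corners check in wrist frame
b=P[(d>0)&(abs(Z-.02)<.006)];l=loc(b);k=(abs(l[:,1])<.06)&(l[:,0]<-.05)&(l[:,0]>-.15);print("front edge x",np.percentile(l[k][:,0],[1,2,5]))
k=(abs(l[:,0]+.06)<.02)&(abs(l[:,1])<.12);print("edges y",np.percentile(l[k][:,1],[1,2,98,99]))
mm=lambda p:proj(m,p).round(0).tolist()
print([mm([*(n),z]) for z in (.02,.108)])
```

```text
12.95 [0.70783607 0.07008539 0.17262126] [ 0.02711211  0.81771795 -1.42658629] [ 0.08  1.1   0.12  1.12 -0.83  1.41 -2.37]
2349 [0.68345006 0.16352094 0.10405696] ((0.6813342571258545, 0.17227184772491455), 0.029604477807879448) [0.09551488 0.10730254 0.10818227]
front edge x [-0.09124878 -0.09104381 -0.09074245]
edges y [-0.07958693 -0.07809236  0.07350947  0.07557935]
[[277.0, 149.0], [277.0, 236.0]]
```

View pics/w7.png

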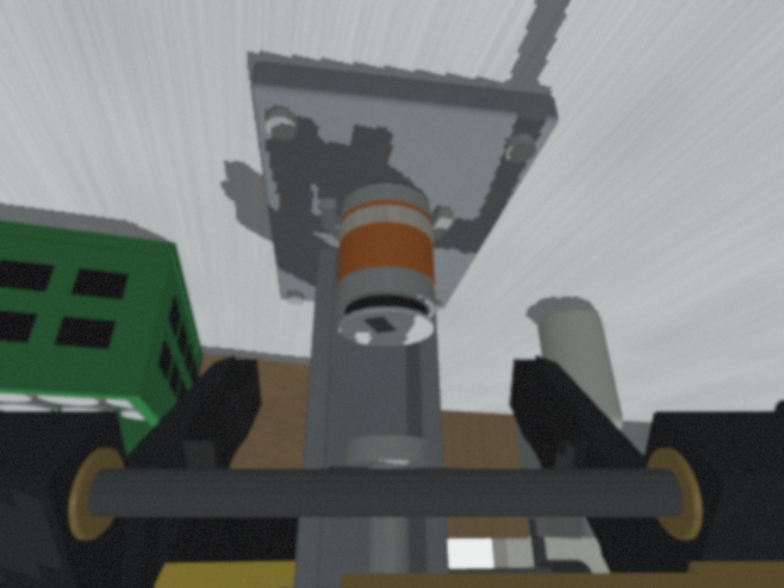

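The wrist view shows the can at (386,265) inside the horseshoe, with its lid proud and the press lever clear. The can sits within about 1–2 mm of the locator's centre. Next comes the lever.

```bash
cat > lev.py <<'E'
from go import *
def w(l,z): 
    a=1.699;return np.array([.679+l[0]*np.cos(a)-l[1]*np.sin(a),.1725+l[0]*np.sin(a)+l[1]*np.cos(a),z])
def bar(th): 
    f=np.radians(22)-th;return w((.079-.2*np.cos(f),.182),.255+.2*np.sin(f))
TH=(0,.2,.4,.6,.8,.95)
E
python3 - <<'E'
from lev import *
print("bar",bar(0),bar(.95))
for az,tilt in ((105,60),(105,75),(95,75),(120,75)):
    M=ori(az,tilt);q=np.array([.3,.9,-.1,1.5,-.5,1,-2.3]);o=[]
    for th in (0,.4,.95):
        q,e,mg=ik(M,bar(th)-.024*M[:,2],q);o.append((q.round(2).tolist(),round(e,4),round(mg,2)))
    print(az,tilt,o)
M=ori(105,75)
plan(M,bar(0)-.10*M[:,2])
# bar refined from new side/top depth
for c in("top","side"):
    m=camera_model(c);im,d=read_camera(c);P=cloud(m,d);g=im.max(-1);B=bar(0)
    k=(d>0)&(P[...,2]>.31)&(P[...,2]<.36)&(g<60)&(np.hypot(P[...,0]-B[0],P[...,1]-B[1])<.075)
    q=P[k];print(c,k.sum(),cv2.minAreaRect(q[:,:2].astype(np.float32)),np.percentile(q[:,2],[50,97]))
E
```

```text
bar [0.51210188 0.04366754 0.32992132] [0.50997579 0.06016024 0.14774332]
105 60 [([-0.08, 0.57, 0.37, 1.68, -0.67, 1.29, -2.31], np.float64(0.0), np.float64(0.33)), ([0.07, 0.65, 0.15, 1.76, -0.64, 1.1, -2.28], np.float64(0.0), np.float64(0.36)), ([0.15, 0.78, -0.08, 1.86, -0.63, 0.8, -2.28], np.float64(0.0), np.float64(0.37))]
105 75 [([-0.48, 0.57, 0.8, 1.73, -0.67, 1.23, -2.31], np.float64(0.0), np.float64(0.33)), ([-0.3, 0.61, 0.53, 1.83, -0.65, 1.0, -2.29], np.float64(0.0), np.float64(0.35)), ([-0.18, 0.72, 0.23, 1.94, -0.67, 0.68, -2.32], np.float64(0.0), np.float64(0.33))]
95 75 [([-0.54, 0.59, 0.93, 1.78, -0.75, 1.22, -2.38], np.float64(0.0001), np.float64(0.25)), ([-0.34, 0.61, 0.61, 1.87, -0.73, 0.97, -2.37], np.float64(0.0001), np.float64(0.27)), ([-0.18, 0.71, 0.24, 1.98, -0.75, 0.63, -2.4], np.float64(0.0001), np.float64(0.25))]
120 75 [([-0.32, 0.53, 0.5, 1.67, -0.48, 1.21, -2.26], np.float64(0.0), np.float64(0.4)), ([-0.25, 0.62, 0.42, 1.77, -0.53, 1.04, -2.17], np.float64(0.0), np.float64(0.47)), ([-0.22, 0.74, 0.28, 1.88, -0.61, 0.78, -2.12], np.float64(0.0), np.float64(0.39))]
clock 13.0 dpos [-0.4704, -0.1323, 0.6368] ang [-0.0806, -0.0218, -0.0002] deg 30.1 F [ 0.   0.2 -0.3] q [0.08, 1.11, 0.12, 1.12, -0.83, 1.41, -2.37]
top 513 ((0.5174460411071777, 0.04408160597085953), (0.11410341411828995, 0.027834106236696243), 5.46811056137085) [0.33994047 0.34501022]
side 422 ((0.5100972652435303, 0.04705652594566345), (0.10407844930887222, 0.022187283262610435), 8.020746231079102) [0.3386649  0.34438394]
```

Request:
play_rows:
  delta_pos:
    - [0,-0.1,0.08]
    - [0,-0.2,0.16]
    - [0,-0.28,0.25]
    - [0,-0.36,0.35]
    - [0,-0.4,0.45]
    - [0,-0.42,0.55]
    - [0,-0.42,0.65]
    - [0,-0.42,0.65]
    - [0,-0.42,0.65]
  angular:
    - [0,0,0]
    - [0,0,0]
    - [-0.01,-0.002,0]
    - [-0.025,-0.006,0]
    - [-0.04,-0.01,0]
    - [-0.055,-0.014,0]
    - [-0.07,-0.018,0]
    - [-0.08,-0.021,0]
    - [-0.08,-0.021,0]
  hand: 0

```text
clock: 13.85
tool_pos: [0.7094, -0.0942, 0.4414]
tool_rot: [-0.082, 0.789, -0.6, -0.099]
wrist_force: [0.7, 0.9, 1.9]
gripper_width: 0.339
gripper_force: 0.0
```

Run:
```python
from lev import *
M=ori(110,75);B=np.array([.512,.045,.330]);print(state()["tool_pos"],state()["gripper_width"]);plan(M,B-.085*M[:,2])
for th in TH: print(th,((bar(th)-bar(0))/.4).round(4).tolist())
print((M[:,2]*.055/.4).round(4))
```

```text
[ 0.70939032 -0.09415124  0.4414107 ] 0.3393708624721241
clock 13.85 dpos [-0.4747, 0.2962, -0.0733] ang [0.0001, 0.0018, 0.0128] deg 4.6 F [0.7 0.9 1.9] q [0.05, 0.81, 0.38, 0.78, -0.5, 1.72, -2.57]
0 [0.0, 0.0, 0.0]
0.2 [0.0036, -0.0277, -0.0958]
0.4 [0.0046, -0.036, -0.1953]
0.6 [0.0032, -0.0246, -0.2945]
0.8 [-0.0008, 0.0062, -0.3894]
0.95 [-0.0053, 0.0412, -0.4554]
[-0.0122  0.0334 -0.1328]
```

Request:
play_rows:
  delta_pos:
    - [-0.06,0.03,0]
    - [-0.13,0.07,0]
    - [-0.2,0.11,0]
    - [-0.27,0.15,0]
    - [-0.34,0.2,0]
    - [-0.41,0.25,0]
    - [-0.46,0.285,-0.02]
    - [-0.475,0.296,-0.05]
    - [-0.475,0.296,-0.073]
    - [-0.475,0.296,-0.073]
  angular:
    - [0,0,0.003]
    - [0,0,0.006]
    - [0,0.001,0.009]
    - [0,0.001,0.012]
    - [0,0.002,0.013]
    - [0,0.002,0.013]
    - [0,0.002,0.013]
    - [0,0.002,0.013]
    - [0,0.002,0.013]
    - [0,0.002,0.013]

```text
clock: 14.68
tool_pos: [0.516, 0.0226, 0.4009]
tool_rot: [-0.07, 0.81, -0.571, -0.117]
wrist_force: [-0.1, 0.0, 0.5]
gripper_width: 0.007
gripper_force: 0.0
```

Request:
play_rows:
  delta_pos:
    - [0,0,0]
    - [0,0,0]
    - [0,0,0]
  angular:
    - [0,0,0]
    - [0,0,0]
    - [0,0,0]

```text
clock: 14.93
tool_pos: [0.5183, 0.0206, 0.4031]
tool_rot: [-0.071, 0.809, -0.572, -0.114]
wrist_force: [-0.7, 0.7, 0.2]
gripper_width: 0.002
gripper_force: 0.0
```

Run:
```python
from lev import *
M=ori(110,75);B=np.array([.512,.045,.330]);print(state()["tool_pos"],state()["gripper_width"]);plan(M,B-.024*M[:,2])
im,d=read_camera("side");cv2.imwrite("pics/s8.png",cv2.resize(im[120:330,150:360],None,fx=2.8,fy=2.8))
```

```text
[0.51826244 0.020586   0.40314638] 0.0023887721708018153
clock 14.9333 dpos [-0.0103, 0.0464, -0.1249] ang [-0.0002, -0.0027, 0.001] deg 1.0 F [-0.7  0.7  0.2] q [-0.21, 0.46, 0.38, 1.59, -0.41, 1.29, -2.51]
```

View pics/s8.png

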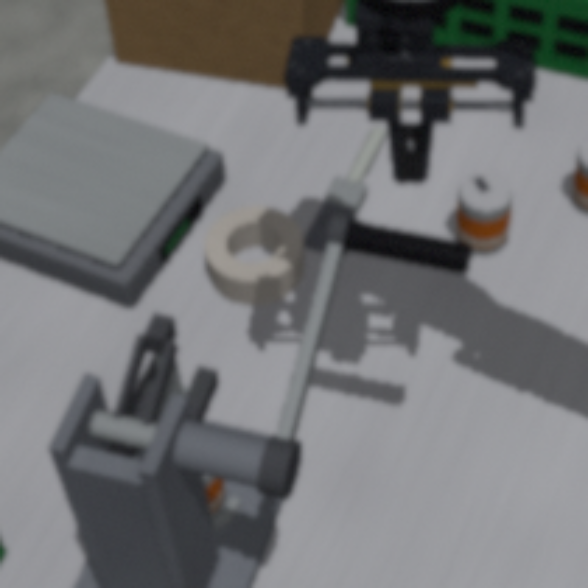

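Crop of the side view: the closed fingertips at (410,180) hover above the middle of the black bar, which runs from (345,235) to (465,258). I push down along its arc.

Request:
play_rows:
  delta_pos:
    - [-0.005,0.023,-0.06]
    - [-0.01,0.044,-0.11]
    - [-0.01,0.044,-0.13]
    - [-0.008,0.03,-0.175]
    - [-0.006,0.018,-0.221]
    - [-0.005,0.012,-0.27]
    - [-0.005,0.01,-0.32]
    - [-0.006,0.014,-0.37]
    - [-0.007,0.021,-0.42]
    - [-0.007,0.021,-0.42]
  angular:
    - [0,0,0]
    - [0,0,0]
    - [0,0,0]
    - [0,0,0]
    - [0,0,0]
    - [0,0,0]
    - [0,0,0]
    - [0,0,0]
    - [0,0,0]
    - [0,0,0]

```text
clock: 15.82
tool_pos: [0.5146, 0.0269, 0.2333]
tool_rot: [-0.069, 0.809, -0.573, -0.114]
wrist_force: [-1.0, -5.2, 5.3]
gripper_width: 0.0
gripper_force: 3.0
```

Run:
```python
from lev import *
M=ori(110,75);s=state();print(s["tool_pos"],s["wrist_force"],s["joints"].round(2))
p=s["tool_pos"];print("tip->bar centre est",p+.024*M[:,2],bar(.6))
im,d=read_camera("side");cv2.imwrite("pics/s9.png",cv2.resize(im[120:330,150:360],None,fx=2.8,fy=2.8))
print(pinpoint("lever_grip","side")[:2],proj(camera_model("side"),bar(.6)))
```

```text
[0.51463012 0.02692829 0.23327176] [-0.99679684 -5.17184758  5.34096401] [-0.17  0.64  0.29  1.84 -0.54  0.89 -2.34]
tip->bar centre est [0.51250561 0.03276534 0.21008954] [0.51336948 0.03383434 0.21212976]
[] [294.99201234 235.42294315]
```

View pics/s9.png

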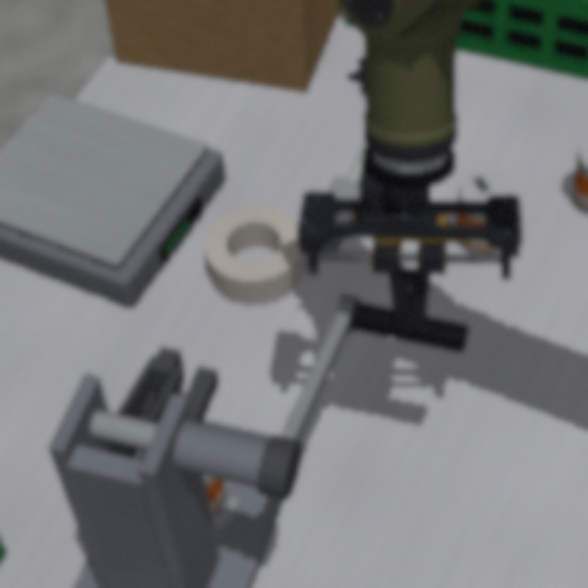

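The tips sit on the bar, at crop pixel (410,300), and the lever is following. I carry on to the stop.

Request:
play_rows:
  delta_pos:
    - [-0.002,0.013,-0.045]
    - [-0.003,0.028,-0.095]
    - [-0.005,0.042,-0.13]
    - [-0.007,0.056,-0.16]
    - [-0.008,0.06,-0.17]
    - [-0.008,0.062,-0.175]
    - [-0.008,0.062,-0.175]
    - [-0.008,0.062,-0.175]
  angular:
    - [0,0,0]
    - [0,0,0]
    - [0,0,0]
    - [0,0,0]
    - [0,0,0]
    - [0,0,0]
    - [0,0,0]
    - [0,0,0]

```text
clock: 16.58
tool_pos: [0.5136, 0.0502, 0.1693]
tool_rot: [-0.072, 0.809, -0.573, -0.111]
wrist_force: [-5.4, -11.4, 29.3]
gripper_width: 0.001
gripper_force: 15.4
```

Run:
```python
from lev import *
M=ori(110,75);s=state();print(s["clock"],s["tool_pos"],s["wrist_force"],s["joints"].round(2));p=s["tool_pos"]
print("bar est",p+.024*M[:,2],bar(.95),bar(.9))
c="side";m=camera_model(c);im,d=read_camera(c);P=cloud(m,d);g=im.max(-1)
for c in("side","top"):
    m=camera_model(c);im,d=read_camera(c);P=cloud(m,d)
    B=bar(.95);k=(d>0)&(im.max(-1)<60)&(np.hypot(P[...,0]-B[0],P[...,1]-B[1])<.06)&(P[...,2]<.175)&(P[...,2]>.12)
    q=P[k];print(c,k.sum(),np.percentile(q,[5,50,97],axis=0).round(4) if k.any() else "")
```

```text
16.5833 [0.51361083 0.05023739 0.16929246] [ -5.35756885 -11.42465046  29.27121683] [-0.17  0.73  0.23  1.91 -0.62  0.72 -2.28]
bar est [0.51148631 0.05607443 0.14611024] [0.50997579 0.06016024 0.14774332] [0.51063419 0.05505287 0.15631423]
side 388 [[0.463  0.0541 0.1448]
 [0.5085 0.0652 0.1571]
 [0.5549 0.0765 0.1724]]
top 14 [[0.5076 0.0647 0.1526]
 [0.5127 0.0677 0.1563]
 [0.5194 0.0705 0.1613]]
```

Request:
play_rows:
  delta_pos:
    - [0,0.002,-0.006]
    - [0,0.002,-0.006]
    - [0,0.002,-0.006]
    - [0,0.002,-0.006]
  angular:
    - [0,0,0]
    - [0,0,0]
    - [0,0,0]
    - [0,0,0]

```text
clock: 17.07
tool_pos: [0.5136, 0.0505, 0.1687]
tool_rot: [-0.073, 0.809, -0.573, -0.111]
wrist_force: [-8.4, -13.4, 44.9]
gripper_width: 0.002
gripper_force: 23.4
```

It is hard against the stop: 15 N more moved the tip only 0.6 mm. I let the lever back up, following the arc.

Request:
play_rows:
  delta_pos:
    - [0.003,-0.025,0.06]
    - [0.006,-0.045,0.11]
    - [0.008,-0.064,0.181]
    - [0.009,-0.072,0.23]
    - [0.01,-0.075,0.281]
    - [0.009,-0.072,0.33]
    - [0.009,-0.067,0.38]
    - [0.007,-0.055,0.43]
    - [0.005,-0.045,0.48]
    - [0.005,-0.06,0.56]
  angular:
    - [0,0,0]
    - [0,0,0]
    - [0,0,0]
    - [0,0,0]
    - [0,0,0]
    - [0,0,0]
    - [0,0,0]
    - [0,0,0]
    - [0,0,0]
    - [0,0,0]

```text
clock: 17.9
tool_pos: [0.5123, 0.0336, 0.3874]
tool_rot: [-0.071, 0.81, -0.57, -0.116]
wrist_force: [0.4, -0.5, -0.7]
gripper_width: 0.007
gripper_force: 0.0
```

Request:
play_rows:
  delta_pos:
    - [0,-0.05,0.05]
    - [0,-0.1,0.1]
    - [0,-0.15,0.15]
    - [0,-0.2,0.2]
    - [0,-0.2,0.2]
    - [0,-0.2,0.2]
  angular:
    - [0,0,0]
    - [0,0,0]
    - [0,0,0]
    - [0,0,0]
    - [0,0,0]
    - [0,0,0]

```text
clock: 18.4
tool_pos: [0.5138, -0.0499, 0.4683]
tool_rot: [-0.072, 0.809, -0.572, -0.113]
wrist_force: [-0.1, 0.7, 0.8]
gripper_width: 0.003
gripper_force: 0.0
```

Run:
```python
from lev import *
s=state();print(s["clock"],s["tool_pos"],s["wrist_force"],s["joints"].round(2))
n=np.array([.679,.1725])
for c in("top","side"):
    m=camera_model(c);im,d=read_camera(c);P=cloud(m,d);B=bar(0)
    k=(d>0)&(P[...,2]>.30)&(P[...,2]<.36)&(im.max(-1)<60)&(np.hypot(P[...,0]-B[0],P[...,1]-B[1])<.075);q=P[k]
    print(c,"bar",k.sum(),np.percentile(q[:,2],[50,97]) if k.any() else "")
    k=(d>0)&(np.hypot(P[...,0]-n[0],P[...,1]-n[1])<.04)&(P[...,2]>.085)&(P[...,2]<.115);print("lid",k.sum(),np.percentile(P[k][:,2],[50,95]) if k.any() else "")
    for nm,x,y in(("A",.5376,-.2652),("B",.4325,-.370),):
        k=(np.hypot(P[...,0]-x,P[...,1]-y)<.045)&(P[...,2]>.07)&(d>0);print(nm,cv2.minEnclosingCircle(P[k][:,:2].astype(np.float32)) if k.any() else "")
M=ori(105,45);plan(M,np.array([.72,.03,.20]))
cv2.imwrite("pics/s10.png",cv2.resize(im,(784,588)))
```

```text
18.4 [ 0.51378326 -0.04993512  0.46829944] [-0.08323287  0.71170853  0.76328849] [-0.1   0.43  0.41  1.44 -0.38  1.48 -2.44]
top bar 508 [0.33997668 0.34469597]
lid 128 [0.09596865 0.10018919]
A 
B ((0.4335309565067291, -0.3727409839630127), 0.029669934883713722)
side bar 491 [0.338983 0.344866]
lid 6 [0.09040043 0.09232364]
A ((0.5381893515586853, -0.26697343587875366), 0.03356605023145676)
B ((0.43308672308921814, -0.3697473704814911), 0.03233615309000015)
clock 18.5 dpos [0.5172, 0.1938, -0.666] ang [0.0789, 0.0221, -0.0137] deg 29.9 F [-0.1  0.7 -0.3] q [-0.1, 0.44, 0.41, 1.44, -0.38, 1.48, -2.44]
```

The lever is back home and the lid top has dropped from about 107 mm to 97 mm. I confirm the can's position with one wrist view from the front.

Request:
play_rows:
  delta_pos:
    - [0.08,0,0]
    - [0.16,0,0]
    - [0.24,0,0]
    - [0.32,0,-0.05]
    - [0.4,0,-0.1]
    - [0.48,0,-0.15]
    - [0.5,0,-0.2]
    - [0.5,0,-0.25]
    - [0.5,0,-0.25]
    - [0.5,0,-0.25]
  angular:
    - [0.008,0.002,0]
    - [0.017,0.005,0]
    - [0.025,0.007,0]
    - [0.035,0.01,0]
    - [0.045,0.013,0]
    - [0.055,0.016,0]
    - [0.065,0.019,0]
    - [0.07,0.02,0]
    - [0.07,0.02,0]
    - [0.07,0.02,0]

```text
clock: 19.33
tool_pos: [0.7128, -0.0476, 0.3647]
tool_rot: [-0.209, 0.765, -0.536, -0.289]
wrist_force: [-0.1, -0.2, 0.1]
gripper_width: 0.009
gripper_force: 0.0
```

Run:
```python
from lev import *
s=state();print(s["clock"],s["tool_pos"],s["wrist_force"])
m=camera_model("wrist");im,d=read_camera("wrist");P=cloud(m,d);n=np.array([.679,.1725]);Z=P[...,2]
k=(np.hypot(P[...,0]-n[0],P[...,1]-n[1])<.045)&(Z>.088)&(Z<.115)&(d>0);q=P[k]
print(k.sum(),np.percentile(q[:,2],[10,50,95]));t=q[q[:,2]>np.percentile(q[:,2],95)-.006];print(cv2.minEnclosingCircle(t[:,:2].astype(np.float32)))
cv2.imwrite("pics/w11.png",im)
```

```text
19.3333 [ 0.71282557 -0.04760973  0.36470195] [-0.0921668  -0.23221706  0.13785156]
1106 [0.09281228 0.09866278 0.09990213]
((0.6812073588371277, 0.17229154706001282), 0.029804624617099762)
```

View pics/w11.png

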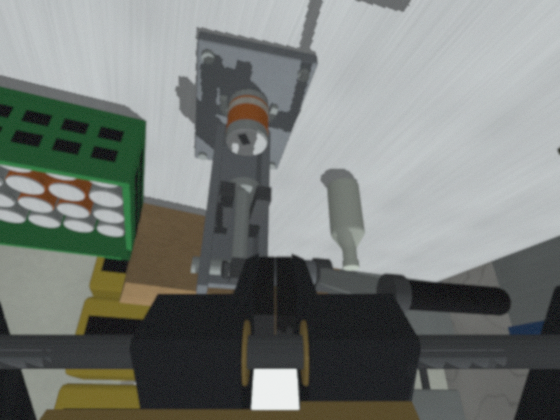

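The wrist view shows the closed can upright in the press at (247,122). Its lid is at 98.5 mm (98 mm is fully home), it has not shifted, and the lever bar is up at (450,297). I hand the job in.

```bash
python3 -c "
from cell import *
print(job_done())"
```

```text
the job is handed in; nothing more can be done
None
```

The can with the proud lid stands closed in the press (lid top measured at 98.5 mm, 98 mm being fully home), the lever is back up, the robot is clear of everything, and the job was handed in at about 19 s; no verdict came back.

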